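# Stand a microscope eyepiece on its narrow barrel for inspection

### The job

Lift the eyepiece with the orange ring out of the rack and stand it upright, on its narrow steel barrel, in the middle of the white-topped inspection stand. It is top-heavy: set it down gently, let go only once it rests on the stand, release slowly so that it stays standing still by itself, and leave the other two eyepieces in the rack alone.

Things in the scene. Friction and masses are not known exactly. Their poses are not given: they have to be found in the camera images.
- orange_eyepiece_center (a point): Eyepiece to move: upright, 80 mm tall, about 120 g. Lower 35 mm: steel barrel 23 mm across with a flat foot; above it a round black head 42 mm across (straight from 38 to 70 mm above the foot, narrowing to 37 mm at the top) with an orange ring around it and an orange rim on top. Point: on its axis, half-way up (40 mm above the foot); z up the axis. It starts in one of the rack's three holes.
- green_eyepiece_center (a point): The same eyepiece with a green ring, in another hole; point half-way up. Leave alone. The rack: fixed grey block 70 x 250 mm, 26 mm high, three holes in a row 85 mm apart along its length; any eyepiece may be in any hole. Each barrel stands loosely, 20 mm deep, in a 26 mm wide hole, its foot 6 mm above the table, so each head begins 15 mm above the rack's top.
- white_eyepiece_center (a point): The same eyepiece with a white ring, in the remaining hole of the rack; point half-way up, 40 mm above its foot. Leave alone.
- stand_top (a point): Inspection stand: a fixed aluminium disc 70 mm across and 25 mm high with a flat white top. The point is the centre of the top face; z up. A like-sized dark disc with a black top stands nearby and is not the one.
There are look-alikes about, which are no part of the job. What is shaped like the part that bears orange_eyepiece_center but purple is not meant. There is more than one size of the part that bears stand_top; the job needs the smaller.

How it is judged:
By the outcome, as a careful person would: the job done as asked, in the order asked, and still so for the second after the job is handed in, with the robot touching nothing.
It also fails if it takes over 48 s, if anything falls off the work surface, if the arm or the gripper's body presses on something with over 40 N, if the wrist force passes 120 N, or if a joint passes its speed limit or range.

### The arm

A 7-joint arm with a two-finger parallel gripper is mounted at the origin on the work surface. World frame = base frame: x ahead of the robot, y to its left, z up, the work surface at z = 0. Lengths are in m, angles in rad, forces in N, time in s.
With the tool pointing down it reaches from about 0.425 to 1.025 m from the base axis. Payload 3.6 kg.
Tool frame: the origin (TCP) lies midway between the tips of the shut fingers; the grasp point (between the pads) lies r.grip_depth behind it (r.grip_depth is the distance from the TCP to the grasp point, in m); z points along the fingers, y is the line along which they close (so a half turn about z gives the same grasp; the last joint's range is limited). The gripper opens to 85 mm and grips with 20 to 120 N. Pads are 22 mm wide; open, the fingers measure 114 mm over their backs; the gripper's body (76 mm by 85 mm) begins 54 mm behind the grasp point. The pads swing forward as they close: fully open they stand 13 mm farther back than shut.
Start: joints at [1.012, 0.591, 0.048, 1.609, -0.033, 0.943, -0.034], TCP at [0.325, -0.648, 0.231] pointing down, gripper open.
Joint ranges: [-2.69, 2.69], [-0.47, 2.24], [-1.27, 1.36], [0.19, 2.51], [-1.53, 4.68], [0.08, 2.07], [-3.09, 3.09]. Speed limits (rad/s): [2.57, 2.57, 3.14, 3.14, 3.14, 3.14, 3.14].

### API

Orientations are given as a unit quaternion [w, x, y, z].
In Python, from cell import r gives the robot as it stands.
- The arm moves only by the tool move_arm, never from a script. Its argument "moves" is a list of rows, each an object with "travel": the shift along the tool's x, y, z in units of 40 cm (1.0 is 40 cm), a list of three; "angular": the turn, a rotation vector about the tool's x, y, z in units of 90 degrees (1.0 is 90 degrees), a list of three. In form: [{"travel": [tx, ty, tz], "angular": [ax, ay, az]}, ...]. A call has 1 to 8 rows; each row is the pose to reach, as a shift and turn from the pose commanded when the call began, along the tool's axes at that moment; what a row does not reach only later rows make up. A row lasts 1/10 s, in which the tool goes at most 50 mm and 8.59 degrees, less where a joint would pass 70% of its speed; a pose out of reach is approached as far as the arm can. A call with a number of a shift or a turn outside -1 to 1 is refused whole. A call with a gripper value outside its range is refused whole. "grip" is the opening, from -1 (shut) to 1 (fully open), set as the call begins (left out, the last holds). The fingers move at their own pace and stop on an object; "squeeze" is the grip in N (left out, the last holds). Time passes only in rows, so rows that repeat a pose let the fingers close. It gives the time, the measured TCP pose, the force, the opening and the grip force at its end, in the units of the state.
- r.sense(): the state, without advancing time (a new reading comes with each control period).
- r.camera(name): name is "side" or "top" or "wrist"; returns a dict with "image" (384x512x3 uint8, red, green, blue), "range_z" (384x512 float32, m along the optical axis (not along the pixel's ray), 0 where there is no reading), "fx", "fy", "cx", "cy" (pixels), "k1" (the pictures are not rectified: a ray, as slopes to the right and down, at radius r is drawn at 1 + k1 r^2 times it, then the intrinsics apply), "rvec" (rotation vector, rad) and "tvec" (3), from world to camera coordinates, as OpenCV has them. Camera axes: x right, y down, z forward; pixel columns grow to the right and rows downward; lengths in m; the calibration is good to about 2 mm. A picture is of the moment at which its call begins.
- r.job_done(): hands the job in; it is judged then, once.
The state is a dict: "time": time; "q": joint angles; "dq": joint speeds; "joint_efforts": joint torques, N m; "eef_pos": TCP position; "ee_rot": TCP orientation; "wrist_force": force on the tool from outside, world axes, zero at the start; "moment": the same for the moment, N m; "opening": finger opening in m; "finger_force": force on a finger pad.
Only numpy, scipy, OpenCV 4.12 (cv2) and the standard library are available. Lean on these libraries where they do the work, as an engineer would, in place of code of your own. Each camera call takes 0.05 s, during which the arm holds its last target. There are 200 camera calls.

## Working session

There is one attempt and no reset: what is moved stays moved. The work goes in short steps, Python scripts to look and compute and a tool call to move; the robot and the scene stay as the last step left them, time stands still between calls to the robot, and variables do not carry over. Pictures are saved under pics/ and viewed, at most 10 in all, crops included, and the job is handed in when it is done.

Besides the shell and the picture viewer there is one more tool, called by a JSON object that holds its "op" and its "data". move_arm: Moves the arm, as the interface text tells. Shifts and turns lie within -1 to 1; 1 stands for 40 cm of shift or 90 degrees of turn. Its arguments: {"type":"object","properties":{"moves":{"type":"array"},"grip":{"type":"number"},"squeeze":{"type":"number"}},"required":["moves"]}

```bash
mkdir -p pics; cat > h.py <<'E'
import numpy as np, cv2
from cell import r
def grab(n):
    c=r.camera(n); np.savez(f'/tmp/{n}.npz',**c); return c
def load(n): return dict(np.load(f'/tmp/{n}.npz'))
def ray(c,u,v):
    x,y=(u-c['cx'])/c['fx'],(v-c['cy'])/c['fy']; rd=np.hypot(x,y); s=rd
    for _ in range(20): s=rd/(1+c['k1']*s*s)
    k=s/rd if rd>0 else 1
    R=cv2.Rodrigues(np.array(c['rvec'],float))[0]
    return -R.T@np.array(c['tvec']).ravel(), R.T@np.array([x*k,y*k,1])
def onplane(c,u,v,z):
    o,d=ray(c,u,v); return o+d*(z-o[2])/d[2]
def byrange(c,u,v):
    o,d=ray(c,u,v); return o+d*c['range_z'][int(v),int(u)]
E
python3 - <<'E'
from h import *
a=[grab(n)['image'] for n in('top','side')]
cv2.imwrite('pics/a.png',cv2.resize(cv2.cvtColor(a[0],cv2.COLOR_RGB2BGR),(800,600)))
cv2.imwrite('pics/b.png',cv2.resize(cv2.cvtColor(a[1],cv2.COLOR_RGB2BGR),(800,600)))
s=r.sense();print({k:s[k] for k in('time','eef_pos','ee_rot','opening','wrist_force')},r.grip_depth)
E
```

```text
{'time': 0.1, 'eef_pos': array([ 0.32462426, -0.64742515,  0.23026022]), 'ee_rot': array([-9.70298254e-04,  9.73110485e-01,  2.30336619e-01, -2.90081437e-04]), 'opening': 0.08540473413626044, 'wrist_force': array([ 0.30431064, -0.70796439,  0.31760416])} 0.0187
```

View pics/a.png

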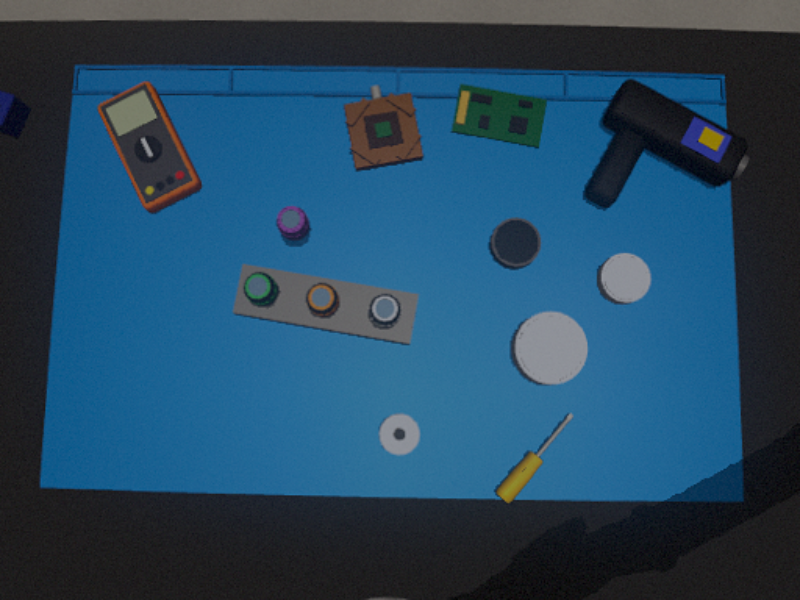

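View pics/b.png

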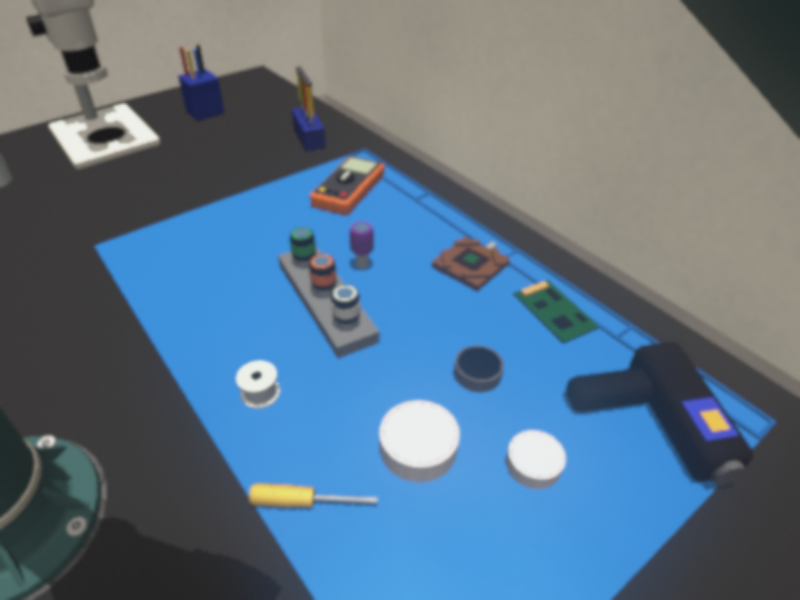

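The top view shows the orange eyepiece in the rack's middle hole at about (321,297), green at (259,289) and white at (385,310). The small white stand is at (625,278). The big white disc (550,348), dark disc (515,243), spool (399,434) and purple piece (292,222) are decoys.

```bash
cat > m.py <<'E'
from h import *
def blob(c,mask,uv,rad):
    m=np.zeros(mask.shape,np.uint8); cv2.circle(m,uv,rad,1,-1); m&=mask.astype(np.uint8)
    cs=cv2.findContours(m,cv2.RETR_EXTERNAL,cv2.CHAIN_APPROX_NONE)[0]
    k=max(cs,key=cv2.contourArea); return k[:,0,:]
def circ(P):
    A=np.c_[2*P[:,:2],np.ones(len(P))]; s=np.linalg.lstsq(A,(P[:,:2]**2).sum(1),rcond=None)[0]
    return s[:2],np.sqrt(s[2]+s[:2]@s[:2])
E
python3 - <<'E'
from m import *
for n,so,ss in(('top',(205,190),(400,178)),('side',(206,164),(343,291))):
    c=load(n); hsv=cv2.cvtColor(c['image'],cv2.COLOR_RGB2HSV); h,s,v=[hsv[...,i].astype(int) for i in range(3)]
    w=(s<70)&(v>90 if n=='top' else v>185)
    k=blob(c,w,ss,28); P=np.array([onplane(c,u,q,.025) for u,q in k]); print(n,'stand',circ(P),len(k), byrange(c,*ss))
    if n=='top':
        o=(h<20)&(s>80)&(v>50); k=blob(c,o,so,16)
        P=np.array([onplane(c,u,q,.086) for u,q in k]); print('orange',circ(P),byrange(c,*so),byrange(c,321/1.5625,296/1.5625))
        for nm,uv in(('g',(166,184)),('w',(246,197))): print(nm,byrange(c,*uv))
        e=[onplane(c,u/1.5625,q/1.5625,.026) for u,q in((242,265),(417,292),(411,344),(234,313))]; print(np.round(e,3),np.mean(e,0))
    vis=c['image'].copy(); cv2.drawContours(vis,[k[:,None]],-1,(255,0,0),1)
E
```

```text
top stand (array([ 0.55679054, -0.32367753]), np.float64(0.03395252686427835)) 88 [ 0.55488121 -0.32286873  0.02774392]
orange (array([0.51374191, 0.09433088]), np.float64(0.01619240468759294)) [0.51304146 0.093988   0.08889853] [0.51458257 0.09341863 0.08616738]
g [0.52518579 0.17588406 0.08113397]
w [0.50099752 0.01024523 0.08173705]
[[ 0.565  0.212  0.026]
 [ 0.531 -0.033  0.026]
 [ 0.458 -0.026  0.026]
 [ 0.497  0.22   0.026]] [0.51266609 0.09326646 0.026     ]
side stand (array([ 0.5573076 , -0.32503263]), np.float64(0.03448172829526588)) 95 [ 0.55485372 -0.32643607  0.02560208]
```

{"op": "move_arm", "data": {"moves": [{"travel": [0.07,-0.08,0],"angular": [0,0,-0.05]},{"travel": [0.15,-0.17,0],"angular": [0,0,-0.1]},{"travel": [0.23,-0.26,0],"angular": [0,0,-0.15]},{"travel": [0.31,-0.35,0],"angular": [0,0,-0.2]},{"travel": [0.39,-0.44,0],"angular": [0,0,-0.25]},{"travel": [0.47,-0.53,0],"angular": [0,0,-0.3]},{"travel": [0.55,-0.62,0],"angular": [0,0,-0.35]},{"travel": [0.62,-0.7,0],"angular": [0,0,-0.4]}], "grip": 1}}

```text
time: 0.9
eef_pos: [0.4212, -0.2839, 0.2311]
ee_rot: [-0.0, 0.853, 0.522, -0.0]
wrist_force: [1.9, -0.2, 0.0]
opening: 0.0855
finger_force: 0.0
```

```bash
cat > go.py <<'E'
import sys
from h import *
from scipy.spatial.transform import Rotation as Ro
def need(p,yawy):  # TCP target, angle (deg) of tool y in world, tool down
    s=r.sense(); R=Ro.from_quat(np.roll(s['ee_rot'],-1))
    a=np.radians(yawy); y=np.array([np.cos(a),np.sin(a),0]); z=np.array([0,0,-1.])
    T=Ro.from_matrix(np.c_[np.cross(y,z),y,z])
    print('t',round(float(s['time']),2),'pos',s['eef_pos'].round(4),'open',round(float(s['opening']),4),'f',np.round(s['wrist_force'],2),'ff',s['finger_force'])
    print('travel',(R.inv().apply(np.array(p)-s['eef_pos'])/.4).round(4),'ang',((R.inv()*T).as_rotvec()/(np.pi/2)).round(4))
if __name__=='__main__': need([float(x) for x in sys.argv[1:4]],float(sys.argv[4]))
E
python3 go.py .5135 .094 .16 -8.2
```

```text
t 0.9 pos [ 0.4212 -0.2839  0.2311] open 0.0855 f [ 1.88 -0.22  0.04] ff 0.0
travel [ 0.946  -0.2253  0.1783] ang [-0.0003 -0.0003 -0.2102]
```

{"op": "move_arm", "data": {"moves": [{"travel": [0.12,-0.03,0],"angular": [0,0,-0.03]},{"travel": [0.24,-0.06,0],"angular": [0,0,-0.06]},{"travel": [0.36,-0.09,0],"angular": [0,0,-0.09]},{"travel": [0.48,-0.12,0],"angular": [0,0,-0.12]},{"travel": [0.6,-0.15,0],"angular": [0,0,-0.15]},{"travel": [0.71,-0.17,0],"angular": [0,0,-0.18]},{"travel": [0.81,-0.19,0],"angular": [0,0,-0.21]},{"travel": [0.9,-0.21,0],"angular": [0,0,-0.21]}]}}

```text
time: 1.7
eef_pos: [0.5122, 0.074, 0.2312]
ee_rot: [-0.0, 0.757, 0.654, 0.0]
wrist_force: [0.2, -1.3, 0.1]
opening: 0.0855
finger_force: 0.0
```

{"op": "move_arm", "data": {"moves": [{"travel": [0,0,0],"angular": [0,0,0]},{"travel": [0,0,0],"angular": [0,0,0]}]}}

```text
time: 1.9
eef_pos: [0.5117, 0.0726, 0.231]
ee_rot: [-0.0, 0.757, 0.654, -0.0]
wrist_force: [-0.0, 0.3, 0.5]
opening: 0.0857
finger_force: 0.0
```

```bash
python3 - <<'E'
from go import *
c=grab('wrist'); cv2.imwrite('pics/c.png',cv2.cvtColor(c['image'],cv2.COLOR_RGB2BGR)); need([.5135,.094,.16],-8.2)
c=grab('side')
E
```

```text
t 1.95 pos [0.5115 0.0711 0.2308] open 0.0852 f [-0.06 -0.32 -0.3 ] ff 0.0
travel [ 0.0576 -0.0031  0.177 ] ang [-0.0008  0.0007 -0.0029]
```

View pics/c.png

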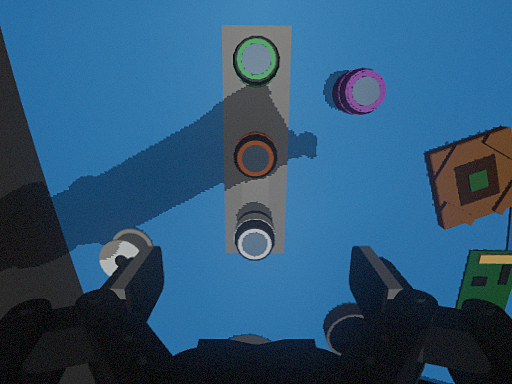

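The wrist view shows the orange eyepiece at (256,156), the second in the rack row between green (256,60) and white (255,243). The fingers straddle the row, with the rack's long axis vertical in the picture.

```bash
python3 - <<'E'
from m import *
from go import need
c=load('wrist'); hsv=cv2.cvtColor(c['image'],cv2.COLOR_RGB2HSV); h,s,v=[hsv[...,i].astype(int) for i in range(3)]
k=blob(c,(h<20)&(s>80)&(v>60),(256,156),24); P=np.array([onplane(c,u,q,.086) for u,q in k]); print('orange',circ(P))
k=blob(c,(h>45)&(h<85)&(s>60)&(v>60),(256,60),24); P=np.array([onplane(c,u,q,.086) for u,q in k]); print('green',circ(P))
for _ in range(2): need([.5135,.094,.041],-8.2)
E
```

```text
orange (array([0.51398985, 0.09511245]), np.float64(0.016203449174159265))
green (array([0.52714794, 0.17898326]), np.float64(0.016425603020395738))
t 2.0 pos [0.5114 0.0703 0.2309] open 0.0851 f [-0.58 -0.67  0.76] ff 0.0
travel [ 0.0601 -0.003   0.4746] ang [-0.0008  0.0009 -0.0039]
t 2.0 pos [0.5114 0.0703 0.2309] open 0.0851 f [-0.58 -0.67  0.76] ff 0.0
travel [ 0.0601 -0.003   0.4746] ang [-0.0008  0.0009 -0.0039]
```

{"op": "move_arm", "data": {"moves": [{"travel": [0.03,0,0.05],"angular": [0,0,0]},{"travel": [0.06,-0.003,0.12],"angular": [0,0,0]},{"travel": [0.06,-0.003,0.2],"angular": [0,0,0]},{"travel": [0.06,-0.003,0.27],"angular": [0,0,0]},{"travel": [0.06,-0.003,0.33],"angular": [0,0,0]},{"travel": [0.06,-0.003,0.39],"angular": [0,0,0]},{"travel": [0.06,-0.003,0.44],"angular": [0,0,0]},{"travel": [0.06,-0.003,0.475],"angular": [0,0,0]}]}}

```text
time: 2.8
eef_pos: [0.5137, 0.0932, 0.0399]
ee_rot: [0.0, 0.758, 0.652, -0.001]
wrist_force: [-0.6, -0.0, -0.1]
opening: 0.0852
finger_force: 0.0
```

{"op": "move_arm", "data": {"moves": [{"travel": [0,0,0],"angular": [0,0,0]},{"travel": [0,0,0],"angular": [0,0,0]},{"travel": [0,0,0],"angular": [0,0,0]},{"travel": [0,0,0],"angular": [0,0,0]}], "grip": 0.2, "squeeze": 30}}

```text
time: 3.2
eef_pos: [0.515, 0.0954, 0.0422]
ee_rot: [0.0, 0.758, 0.653, 0.001]
wrist_force: [-0.5, 0.1, 0.4]
opening: 0.0512
finger_force: 0.0
```

```bash
python3 go.py .5138 .0948 .041 -8.2
```

```text
t 3.2 pos [0.515  0.0954 0.0422] open 0.0512 f [-0.54  0.15  0.44] ff 0.0
travel [-0.0019 -0.0028  0.003 ] ang [ 0.001  -0.0003 -0.0034]
```

{"op": "move_arm", "data": {"moves": [{"travel": [0,0,0],"angular": [0,0,0]},{"travel": [0,0,0],"angular": [0,0,0]},{"travel": [0,0,0],"angular": [0,0,0]},{"travel": [0,0,0],"angular": [0,0,0]},{"travel": [0,0,0],"angular": [0,0,0]}], "grip": -0.3, "squeeze": 30}}

```text
time: 3.7
eef_pos: [0.5148, 0.0956, 0.0422]
ee_rot: [0.0, 0.757, 0.653, 0.0]
wrist_force: [-1.0, 0.1, 5.9]
opening: 0.0415
finger_force: 29.8
```

```bash
python3 go.py .5138 .0948 .041 -8.2
```

```text
t 3.7 pos [0.5148 0.0956 0.0422] open 0.0415 f [-1.01  0.07  5.9 ] ff 29.83988210457028
travel [-0.0024 -0.0022  0.003 ] ang [ 0.0008 -0.     -0.003 ]
```

{"op": "move_arm", "data": {"moves": [{"travel": [0,0,-0.01],"angular": [0,0,0]},{"travel": [0,0,-0.03],"angular": [0,0,0]},{"travel": [0,0,-0.05],"angular": [0,0,0]},{"travel": [0,0,-0.08],"angular": [0,0,0]},{"travel": [0,0,-0.12],"angular": [0,0,0]},{"travel": [0,0,-0.17],"angular": [0,0,0]},{"travel": [0,0,-0.22],"angular": [0,0,0]},{"travel": [0,0,-0.25],"angular": [0,0,0]}]}}

```text
time: 4.5
eef_pos: [0.515, 0.0958, 0.1434]
ee_rot: [0.001, 0.757, 0.653, 0.001]
wrist_force: [0.3, -0.2, -1.2]
opening: 0.0415
finger_force: 30.6
```

```bash
python3 - <<'E'
from go import *
need([.557,-.3245,.142],-8.2)
for n in('side','wrist'):
    c=grab(n); cv2.imwrite(f'pics/d_{n}.png',cv2.cvtColor(c['image'],cv2.COLOR_RGB2BGR))
c=cv2.imread('pics/d_side.png'); w=cv2.imread('pics/d_wrist.png')
cv2.imwrite('pics/d.png',np.hstack([cv2.resize(c[80:240,120:320],(400,320)),cv2.resize(w,(400,320))]))
E
```

```text
t 4.5 pos [0.515  0.0958 0.1434] open 0.0415 f [ 0.3  -0.17 -1.16] ff 30.570238196232822
travel [-1.0238  0.2586  0.0032] ang [ 0.0015 -0.0006 -0.003 ]
```

View pics/d.png

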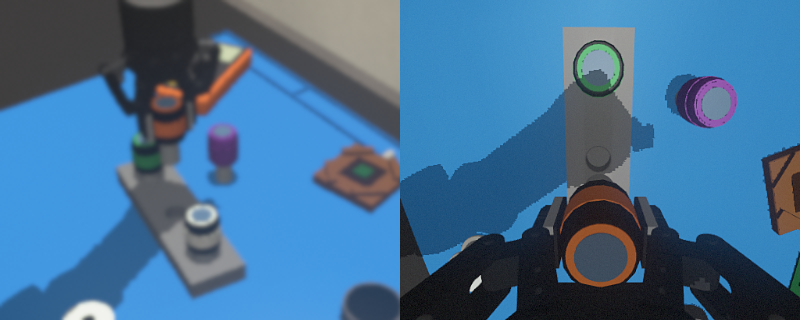

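The orange eyepiece hangs in the gripper, clear of the now empty middle hole (598,158 in the right half). Green and white are still standing in the rack.

{"op": "move_arm", "data": {"moves": [{"travel": [-0.01,0,-0.03],"angular": [0,0,0]},{"travel": [-0.05,0.01,-0.06],"angular": [0,0,0]},{"travel": [-0.11,0.03,-0.06],"angular": [0,0,0]},{"travel": [-0.19,0.05,-0.06],"angular": [0,0,0]},{"travel": [-0.28,0.07,-0.06],"angular": [0,0,0]},{"travel": [-0.37,0.09,-0.06],"angular": [0,0,0]},{"travel": [-0.46,0.11,-0.06],"angular": [0,0,0]},{"travel": [-0.55,0.13,-0.06],"angular": [0,0,0]}]}}

```text
time: 5.4
eef_pos: [0.5325, -0.1314, 0.1649]
ee_rot: [-0.001, 0.757, 0.653, -0.001]
wrist_force: [0.8, -0.0, -0.8]
opening: 0.041
finger_force: 30.7
```

{"op": "move_arm", "data": {"moves": [{"travel": [-0.09,0.02,0],"angular": [0,0,0]},{"travel": [-0.18,0.04,0],"angular": [0,0,0]},{"travel": [-0.26,0.06,0],"angular": [0,0,0]},{"travel": [-0.33,0.08,0],"angular": [0,0,0]},{"travel": [-0.39,0.1,0],"angular": [0,0,0]},{"travel": [-0.44,0.12,0],"angular": [0,0,0]},{"travel": [-0.46,0.13,0],"angular": [0,0,0]},{"travel": [-0.47,0.13,0],"angular": [0,0,0]}]}}

```text
time: 6.2
eef_pos: [0.5568, -0.324, 0.1647]
ee_rot: [-0.001, 0.758, 0.653, -0.0]
wrist_force: [-0.4, 0.3, -1.6]
opening: 0.0412
finger_force: 30.7
```

{"op": "move_arm", "data": {"moves": [{"travel": [0,0,0],"angular": [0,0,0]},{"travel": [0,0,0],"angular": [0,0,0]},{"travel": [0,0,0],"angular": [0,0,0]}]}}

```text
time: 6.5
eef_pos: [0.5572, -0.3216, 0.1653]
ee_rot: [-0.0, 0.757, 0.654, 0.0]
wrist_force: [0.8, 0.6, -0.2]
opening: 0.0414
finger_force: 30.7
```

```bash
python3 - <<'E'
from m import *
from go import need
for _ in range(3):
    c=grab('wrist'); need([.557,-.3245,.09],-8.2)
t=grab('top'); s=grab('side')
cv2.imwrite('pics/e.png',np.hstack([cv2.resize(cv2.cvtColor(q['image'],cv2.COLOR_RGB2BGR)[a:b,e:f],(390,300)) for q,a,b,e,f in((c,0,384,0,512),(s,150,350,230,490))]))
# top face plane: grey centre inside orange rim
hsv=cv2.cvtColor(c['image'],cv2.COLOR_RGB2HSV); h,S,v=[hsv[...,i].astype(int) for i in range(3)]
o=((h<20)&(S>80)&(v>50)).astype(np.uint8)
V,U=np.nonzero((S<80)&(v>50)&(np.hypot(np.arange(512)[None]-256,np.arange(384)[:,None]-306)<22))
P=np.array([byrange(c,u,q) for u,q in zip(U,V)]); m=np.median(P,0); k=abs(P[:,2]-m[2])<.006; P=P[k]
A=np.c_[P[:,:2]-m[:2],np.ones(len(P))]; print('face',m.round(4),len(P),'slopes',np.linalg.lstsq(A,P[:,2],rcond=None)[0])
E
```

```text
t 6.55 pos [ 0.5572 -0.3218  0.1654] open 0.0411 f [-0.57 -0.21 -0.57] ff 30.654345418297453
travel [-0.0068  0.0005  0.1884] ang [-0.0002 -0.0003 -0.0018]
t 6.6 pos [ 0.5573 -0.3221  0.1654] open 0.0413 f [ 0.24 -0.22 -1.25] ff 30.654263111500768
travel [-0.006   0.0003  0.1885] ang [-0.0001 -0.0002 -0.002 ]
t 6.65 pos [ 0.5573 -0.3224  0.1654] open 0.0419 f [-0.3   0.63 -0.52] ff 30.654568165628007
travel [-0.0054  0.0002  0.1886] ang [-0.0001 -0.0001 -0.0022]
face [ 0.5578 -0.32    0.2093] 547 slopes [-0.01141221  0.00854945  0.2093058 ]
```

View pics/e.png

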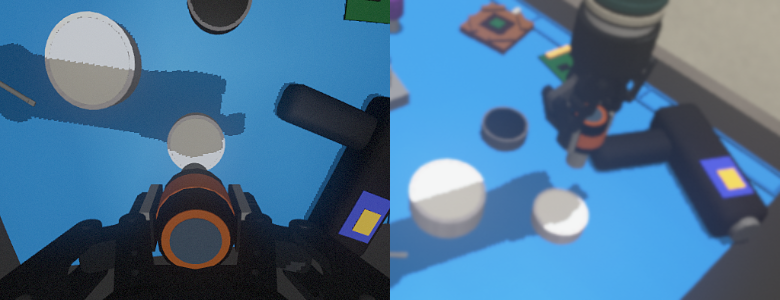

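Left half: the eyepiece (195,240) is above the small white stand (196,142) in the wrist view, upright to within 1°. Right half: it hangs above that stand (560,215) in the side view.

{"op": "move_arm", "data": {"moves": [{"travel": [-0.003,0,0.02],"angular": [0,0,0]},{"travel": [-0.007,0,0.06],"angular": [0,0,0]},{"travel": [-0.007,0,0.11],"angular": [0,0,0]},{"travel": [-0.007,0,0.16],"angular": [0,0,0]},{"travel": [-0.007,0,0.2],"angular": [0,0,0]},{"travel": [-0.007,0,0.23],"angular": [0,0,0]},{"travel": [-0.007,0,0.24],"angular": [0,0,0]},{"travel": [-0.007,0,0.24],"angular": [0,0,0]}]}}

```text
time: 7.55
eef_pos: [0.5565, -0.3259, 0.0685]
ee_rot: [-0.001, 0.757, 0.653, -0.0]
wrist_force: [-0.6, -0.1, -1.6]
opening: 0.041
finger_force: 30.7
```

```bash
python3 - <<'E'
from m import *
from go import need
c=grab('side'); cv2.imwrite('pics/f.png',cv2.resize(cv2.cvtColor(c['image'],cv2.COLOR_RGB2BGR)[200:320,270:430],(640,480),interpolation=cv2.INTER_CUBIC)); need([.557,-.3245,.061],-8.2)
need([.557,-.3245,.061],-8.2)
E
```

```text
t 7.6 pos [ 0.557  -0.3261  0.0693] open 0.0411 f [ 0.22  0.01 -1.01] ff 30.651091031541
travel [ 0.004  -0.0007  0.0208] ang [ 0.0002  0.     -0.003 ]
t 7.6 pos [ 0.557  -0.3261  0.0693] open 0.0411 f [ 0.22  0.01 -1.01] ff 30.651091031541
travel [ 0.004  -0.0007  0.0208] ang [ 0.0002  0.     -0.003 ]
```

View pics/f.png

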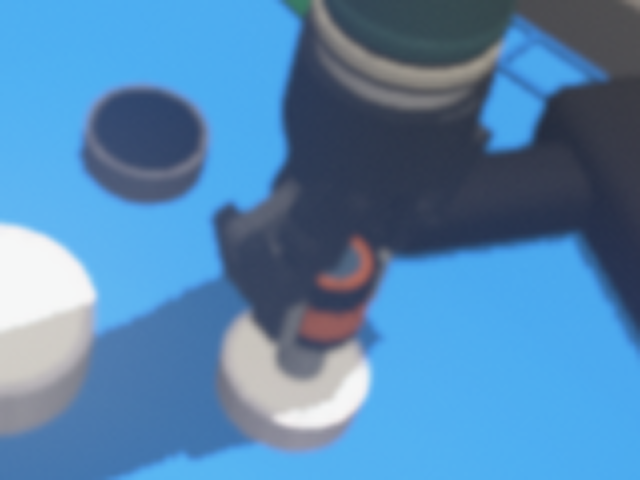

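The foot hovers above the stand's centre: barrel bottom at about (300,370), stand centre at about (295,370) in the crop. I'll lower it gently.

{"op": "move_arm", "data": {"moves": [{"travel": [0.001,0,0.004],"angular": [0,0,0]},{"travel": [0.002,0,0.008],"angular": [0,0,0]},{"travel": [0.002,0,0.011],"angular": [0,0,0]},{"travel": [0.002,0,0.013],"angular": [0,0,0]},{"travel": [0.002,0,0.015],"angular": [0,0,0]},{"travel": [0.002,0,0.016],"angular": [0,0,0]},{"travel": [0.002,0,0.016],"angular": [0,0,0]}]}}

```text
time: 8.3
eef_pos: [0.5568, -0.3252, 0.0628]
ee_rot: [-0.0, 0.757, 0.653, -0.0]
wrist_force: [-0.4, -1.0, -1.3]
opening: 0.0412
finger_force: 30.7
```

{"op": "move_arm", "data": {"moves": [{"travel": [0,0,0.001],"angular": [0,0,0]},{"travel": [0,0,0.002],"angular": [0,0,0]},{"travel": [0,0,0.002],"angular": [0,0,0]},{"travel": [0,0,0.002],"angular": [0,0,0]}]}}

```text
time: 8.7
eef_pos: [0.5569, -0.3252, 0.0621]
ee_rot: [-0.0, 0.757, 0.653, -0.0]
wrist_force: [0.4, -0.1, -0.8]
opening: 0.0416
finger_force: 30.7
```

{"op": "move_arm", "data": {"moves": [{"travel": [0,0,0.001],"angular": [0,0,0]},{"travel": [0,0,0.002],"angular": [0,0,0]},{"travel": [0,0,0.002],"angular": [0,0,0]},{"travel": [0,0,0.002],"angular": [0,0,0]}]}}

```text
time: 9.1
eef_pos: [0.5569, -0.3253, 0.0614]
ee_rot: [0.0, 0.757, 0.653, -0.0]
wrist_force: [-0.4, -0.7, -0.0]
opening: 0.0413
finger_force: 30.7
```

{"op": "move_arm", "data": {"moves": [{"travel": [0,0,0.001],"angular": [0,0,0]},{"travel": [0,0,0.002],"angular": [0,0,0]},{"travel": [0,0,0.002],"angular": [0,0,0]},{"travel": [0,0,0.002],"angular": [0,0,0]}]}}

```text
time: 9.5
eef_pos: [0.5569, -0.3253, 0.0613]
ee_rot: [0.0, 0.757, 0.653, -0.0]
wrist_force: [-1.5, 1.1, 5.9]
opening: 0.0415
finger_force: 31.3
```

{"op": "move_arm", "data": {"moves": [{"travel": [0,0,0],"angular": [0,0,0]},{"travel": [0,0,0],"angular": [0,0,0]}], "grip": -0.04, "squeeze": 20}}

```text
time: 9.7
eef_pos: [0.5569, -0.3253, 0.0613]
ee_rot: [0.0, 0.757, 0.653, -0.0]
wrist_force: [-0.9, 0.6, 5.4]
opening: 0.0411
finger_force: 31.3
```

{"op": "move_arm", "data": {"moves": [{"travel": [0,0,0],"angular": [0,0,0]},{"travel": [0,0,0],"angular": [0,0,0]}], "grip": -0.02}}

```text
time: 9.9
eef_pos: [0.5569, -0.3254, 0.0611]
ee_rot: [0.0, 0.757, 0.653, -0.0]
wrist_force: [-1.2, 0.6, 5.3]
opening: 0.042
finger_force: 9.0
```

{"op": "move_arm", "data": {"moves": [{"travel": [0,0,0],"angular": [0,0,0]},{"travel": [0,0,0],"angular": [0,0,0]}], "grip": 0.0}}

```text
time: 10.1
eef_pos: [0.5567, -0.3252, 0.0602]
ee_rot: [-0.0, 0.757, 0.653, -0.0]
wrist_force: [-0.0, 0.3, -0.2]
opening: 0.0428
finger_force: 0.3
```

{"op": "move_arm", "data": {"moves": [{"travel": [0,0,0],"angular": [0,0,0]},{"travel": [0,0,0],"angular": [0,0,0]}], "grip": 0.02}}

```text
time: 10.3
eef_pos: [0.5569, -0.3252, 0.0602]
ee_rot: [-0.0, 0.757, 0.653, 0.0]
wrist_force: [-0.3, -0.4, -0.1]
opening: 0.0432
finger_force: 0.1
```

{"op": "move_arm", "data": {"moves": [{"travel": [0,0,0],"angular": [0,0,0]},{"travel": [0,0,0],"angular": [0,0,0]}], "grip": 0.05}}

```text
time: 10.5
eef_pos: [0.557, -0.3252, 0.0604]
ee_rot: [0.0, 0.757, 0.653, 0.0]
wrist_force: [0.7, 0.4, 0.6]
opening: 0.0445
finger_force: 0.0
```

{"op": "move_arm", "data": {"moves": [{"travel": [0,0,0],"angular": [0,0,0]},{"travel": [0,0,0],"angular": [0,0,0]}], "grip": 0.1}}

```text
time: 10.7
eef_pos: [0.5569, -0.3253, 0.0605]
ee_rot: [0.0, 0.757, 0.653, 0.0]
wrist_force: [-0.6, -0.2, 0.6]
opening: 0.0469
finger_force: 0.0
```

```bash
python3 - <<'E'
from go import *
c=grab('wrist'); s=grab('side'); need([.557,-.3245,.061],-8.2)
cv2.imwrite('pics/g.png',np.hstack([cv2.resize(cv2.cvtColor(q['image'],cv2.COLOR_RGB2BGR)[a:b,e:f],(390,300)) for q,a,b,e,f in((c,0,384,0,512),(s,200,320,270,430))]))
E
```

```text
t 10.8 pos [ 0.5569 -0.3253  0.0605] open 0.0469 f [ 0.41 -0.67 -0.34] ff 0.0
travel [ 0.0019 -0.0001 -0.0012] ang [ 0.0001  0.     -0.003 ]
```

View pics/g.png

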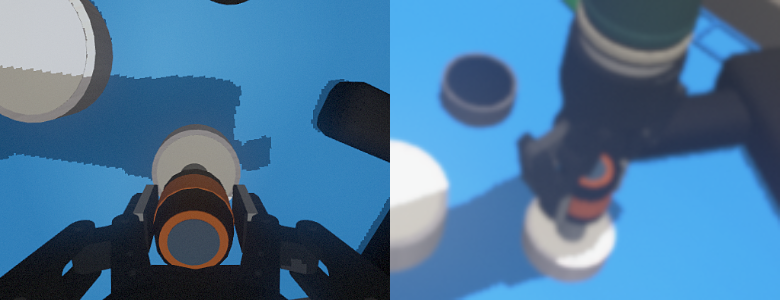

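The eyepiece stands on the stand between the parted pads: wrist view (193,240), and upright at (578,220) in the side view. I'll open further and back straight up.

{"op": "move_arm", "data": {"moves": [{"travel": [0,0,0],"angular": [0,0,0]},{"travel": [0,0,0],"angular": [0,0,0]},{"travel": [0,0,0],"angular": [0,0,0]}], "grip": 0.25}}

```text
time: 11.1
eef_pos: [0.5569, -0.3253, 0.0605]
ee_rot: [0.0, 0.757, 0.653, -0.0]
wrist_force: [0.3, -0.1, -0.5]
opening: 0.0534
finger_force: 0.0
```

{"op": "move_arm", "data": {"moves": [{"travel": [0,0,0],"angular": [0,0,0]},{"travel": [0,0,0],"angular": [0,0,0]},{"travel": [0,0,0],"angular": [0,0,0]},{"travel": [0,0,0],"angular": [0,0,0]}], "grip": 0.6}}

```text
time: 11.5
eef_pos: [0.5569, -0.3252, 0.0605]
ee_rot: [-0.0, 0.757, 0.653, -0.0]
wrist_force: [0.3, 0.4, -0.0]
opening: 0.0687
finger_force: 0.0
```

{"op": "move_arm", "data": {"moves": [{"travel": [0,0,-0.01],"angular": [0,0,0]},{"travel": [0,0,-0.04],"angular": [0,0,0]},{"travel": [0,0,-0.08],"angular": [0,0,0]},{"travel": [0,0,-0.14],"angular": [0,0,0]},{"travel": [0,0,-0.21],"angular": [0,0,0]},{"travel": [0,0,-0.28],"angular": [0,0,0]},{"travel": [0,0,-0.34],"angular": [0,0,0]},{"travel": [0,0,-0.36],"angular": [0,0,0]}]}}

```text
time: 12.3
eef_pos: [0.5589, -0.326, 0.2091]
ee_rot: [0.003, 0.757, 0.653, 0.001]
wrist_force: [1.2, 0.2, 0.3]
opening: 0.0685
finger_force: 0.0
```

{"op": "move_arm", "data": {"moves": [{"travel": [0,0,0],"angular": [0,0,0]},{"travel": [0,0,0],"angular": [0,0,0]},{"travel": [0,0,0],"angular": [0,0,0]},{"travel": [0,0,0],"angular": [0,0,0]}]}}

```text
time: 12.7
eef_pos: [0.5561, -0.3249, 0.203]
ee_rot: [-0.001, 0.757, 0.653, -0.0]
wrist_force: [-0.1, -0.1, 0.3]
opening: 0.0681
finger_force: 0.0
```

```bash
python3 - <<'E'
from m import *
from go import need
c=grab('wrist'); s=grab('side'); need([.557,-.3245,.061],-8.2)
hsv=cv2.cvtColor(c['image'],cv2.COLOR_RGB2HSV); h,S,v=[hsv[...,i].astype(int) for i in range(3)]
k=cv2.findContours(((h<20)&(S>100)&(v>60)).astype(np.uint8),cv2.RETR_EXTERNAL,cv2.CHAIN_APPROX_NONE)[0]
for q in k:
    if cv2.contourArea(q)>150: print(q.mean((0,1)),circ(np.array([onplane(c,*p,.105) for p in q[:,0]])))
cv2.imwrite('pics/i.png',np.hstack([cv2.resize(cv2.cvtColor(q['image'],cv2.COLOR_RGB2BGR)[a:b,e:f],(390,300)) for q,a,b,e,f in((c,0,384,0,512),(s,100,360,120,460))]))
E
```

```text
t 12.8 pos [ 0.5564 -0.325   0.2034] open 0.0681 f [ 0.13 -0.13 -0.05] ff 0.0
travel [0.0012 0.002  0.356 ] ang [-0.0012 -0.0005 -0.0029]
[256.46956522 197.16521739] (array([ 0.55632595, -0.32555875]), np.float64(0.01593145171029498))
```

View pics/i.png

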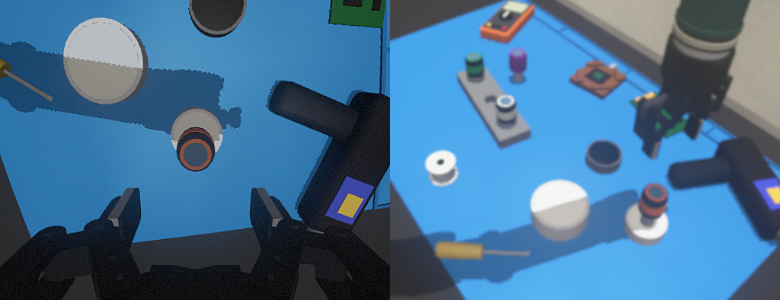

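The eyepiece stands upright in the middle of the small white stand: wrist view (196,150), side view (652,205). Its top is at (0.556, -0.326), about 1–2 mm from the stand's centre. Green and white are still in the rack and the gripper is clear.

```bash
python3 -c "
from cell import r
print(r.job_done())"
```

```text
the job is handed in; nothing more can be done
None
```

The orange eyepiece is standing upright by itself within about 2 mm of the centre of the small white-topped stand, the green and white ones are still in the rack, and I handed the job in at about 12.8 s of the 48 s limit; no verdict came back.

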